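# Bar the sauce pump's flywheel over its stiff point

## Robot

A 6-joint arm with a two-finger parallel gripper is mounted at the origin on the work surface. World frame = base frame: x ahead of the robot, y to its left, z up, the work surface at z = 0. Lengths are in mm, angles in rad, forces in N, time in s.
With the tool pointing down it reaches from about 350 to 975 mm from the base axis. Payload 17.4 kg.
Tool frame: the origin (TCP) lies at the centre of the arm's flange, where the gripper is bolted on; the fingertips stand 173 mm ahead of it and the grasp point (between the pads) lies 155 mm ahead of it; z points along the fingers, y is the line along which they close (so a half turn about z gives the same grasp; the last joint's range is limited). The gripper opens to 85 mm and grips with 20 to 120 N. Pads are 22 mm wide; open, the fingers measure 114 mm over their backs; the gripper's body (76 mm by 85 mm) begins 54 mm behind the grasp point. The pads swing forward as they close: fully open they stand 13 mm farther back than shut.
Start: joints at [1.24, 0.116, 1.442, -0, 1.584, -0.038], TCP at [194.836, 646.276, 404.703] pointing down, gripper open.
Joint ranges: [-2.83, 2.83], [-0.83, 2.19], [0.07, 2.5], [-1.14, 4.28], [0.01, 3], [-2.97, 2.97]. Speed limits (rad/s): [1.89, 1.89, 2.22, 3.14, 3.14, 3.14].

## Interface

Orientations are given as a unit quaternion [w, x, y, z].
In Python, from station import env, capture, camera_model gives the robot as it stands.
- The arm moves only by the tool servo_tool, never from a script. Its argument "commands" is one flat list of numbers, 7 for each row, row after row: the turn, a rotation vector about the tool's x, y, z in rad, then the shift along the tool's x, y, z in m, then the finger opening in m, from 0 to 0.0854. In form: [ax, ay, az, tx, ty, tz, grip, ax, ay, az, tx, ty, tz, grip, ...]. A call has 1 to 5 rows; each row is the pose to reach, as a shift and turn from the pose commanded when the call began, along the tool's axes at that moment; what a row does not reach only later rows make up. A row lasts 1/8 s, in which the tool goes at most 62.5 mm and 10.7 degrees, less where a joint would pass 70% of its speed; a pose out of reach is approached as far as the arm can. A call with a gripper value outside its range is refused whole. The fingers move at their own pace and stop on an object; the grip force is fixed at half the most. Time passes only in rows, so rows that repeat a pose let the fingers close. It gives the time, the measured TCP pose, the force, the opening and the grip force at its end, in the units of the state.
- env.observe(): the state, without advancing time (a new reading comes with each control period).
- capture(name): name is "scene" or "top" or "wrist"; returns the picture (480x640x3 uint8, red, green, blue); there is no depth.
- camera_model(name): a dict with "fx", "fy", "cx", "cy" (pixels), "dist_coeffs" ([k1, k2, p1, p2, k3] as OpenCV has them; the pictures are not rectified), "position" and "rotation" of the camera in the world. Camera axes: x right, y down, z forward; pixel columns grow to the right and rows downward; lengths in mm; the calibration is good to about 2 mm. A picture is of the moment at which its call begins: read the wrist's pose just before it. camera_model takes no time and is no camera call; for the wrist camera it gives the pose at the moment of the call.
- env.sign_off(): hands the job in; it is judged then, once.
The state is a dict: "clock": time; "qpos": joint angles; "dq": joint speeds; "joint_efforts": joint torques, N m; "position": TCP position; "ee_rot": TCP orientation; "ft_force": force on the tool from outside, world axes, zero at the start; "moment": the same for the moment, N m; "grip_width": finger opening in mm; "finger_force": force on a finger pad.
Only numpy, scipy, OpenCV 4.12 (cv2) and the standard library are available. Lean on these libraries where they do the work, as an engineer would, in place of code of your own. Each camera call takes 0.05 s, during which the arm holds its last target. There are 200 camera calls.

## Task

Before the noodle counter opens, turn the larger sauce pump's flywheel by its crank handle, counter-clockwise seen from above, through the point where it turns hardest, which comes as the handle crosses the centre line of the pump's cylinder. Stop just past it, with the handle about a thumb's width (some 18 mm) beyond that line, not carrying it well past, and let go. Leave the smaller pump's wheel as it is.

Things in the scene. Friction and masses are not known exactly. Their poses are not given: they have to be found in the camera images.
- pump_axis (a point): Larger pump's flywheel centre: on its upright axis, at the rim's top face, 104 mm above the counter. Aluminium wheel 160 mm across (other pump: 99). The pump is fixed: grey casing, level steel cylinder 52 mm thick below the wheel, its 66 mm head ending 177 mm from the axis. Axes are the pump's, not the wheel's: x level along the cylinder's centre line towards its head, z up.
- crank_handle (a point): Centre of the larger wheel's crank handle, an upright black round knob 26 mm thick, 58 mm tall, standing on the wheel 62 mm from its axis. The point is half-way up, 137 mm above the counter (knob from 108 to 166 mm, rim top at 104 mm). The knob spins freely on its pin, so it can be held at a fixed yaw while the wheel turns; its own yaw means nothing.
- flywheel (a joint): Larger wheel's turn, rad, counter-clockwise from above; starts at 0 to 0.5, stops at -0.05 and 3.1. Handle direction from the axis, measured from the pump's x axis = this - 2.0, so at 2.0 it is over the cylinder line. Friction (4 to 6 N at the handle) holds it wherever it is left. Resistance climbs from 1.55, peaks at 2.0 (8 to 11 N), is friction alone again at 2.48 and less beyond.
- small_crank_handle (a point): Centre of the crank handle of the smaller, otherwise similar pump (wheel 99 mm across, black knob 20 mm thick and 46 mm tall, 38 mm from its axis); to be left alone.

How it is judged:
By the outcome, as a careful person would: the job done as asked, in the order asked, and still so for the second after the job is handed in, with the robot touching nothing.
It also fails if it takes over 37 s, if anything falls off the work surface, if the arm or the gripper's body presses on something with over 40 N, if the wrist force passes 120 N, or if a joint passes its speed limit or range.

## Working session

There is one attempt and no reset: what is moved stays moved. The work goes in short steps, Python scripts to look and compute and a tool call to move; the robot and the scene stay as the last step left them, time stands still between calls to the robot, and variables do not carry over. Pictures are saved under pics/ and viewed, at most 10 in all, crops included, and the job is handed in when it is done.

Besides the shell and the picture viewer there is one more tool, called after "Emit:" as name(argument=value, ...), one argument or row to a line, values as JSON. servo_tool: Moves the arm, as the interface text tells. Its arguments: {"type":"object","properties":{"commands":{"type":"array"}},"required":["commands"]}

```bash
mkdir -p pics; ls
python3 - <<'E'
from station import env,capture,camera_model
import cv2
print(env.observe())
for n in("scene","top"):
    print(n,camera_model(n)); cv2.imwrite(f"pics/{n}0.png",capture(n)[:,:,::-1])
E
```

```text
pics
{'clock': 0.0, 'qpos': array([ 1.24021767e+00,  1.16504023e-01,  1.44228704e+00,  1.45102524e-05,
        1.58398177e+00, -3.77846135e-02]), 'dq': array([ 0.00100797,  0.00080474, -0.00152495,  0.00137094, -0.00210423,
        0.00025214]), 'joint_efforts': array([ 1.19831126e-03, -7.31979489e+01, -6.32480550e+01, -1.46138727e-04,
        6.25486558e-03,  7.10498625e-05]), 'position': array([194.82542954, 646.28597278, 403.93636238]), 'ee_rot': array([-1.15202321e-04,  1.45874536e-01,  9.89302922e-01, -5.78781752e-04]), 'ft_force': array([ 0.68106633, -0.22343662, -0.56404192]), 'moment': array([ 0.00140698,  0.03498742, -0.00148392]), 'finger_force': 0.0, 'grip_width': 85.71859184571824}
scene {'fx': 526.5387334795101, 'fy': 526.5387334795101, 'cx': 324.3132445728607, 'cy': 240.928019974082, 'dist_coeffs': array([-0.13092266,  0.        ,  0.        ,  0.        ,  0.        ]), 'position': array([1010.55522655,  127.85741979,  713.96681269]), 'rotation': array([-0.19798815,  0.52742417,  0.77687436, -0.28123063])}
top {'fx': 578.2630740198957, 'fy': 578.2630740198957, 'cx': 325.00348606219814, 'cy': 237.1845537774102, 'dist_coeffs': array([0.03969586, 0.        , 0.        , 0.        , 0.        ]), 'position': array([ 491.97538041,  -35.06199563, 1084.11956395]), 'rotation': array([ 0.02449425, -0.70164746,  0.71189793, -0.01709428])}
```

View pics/top0.png

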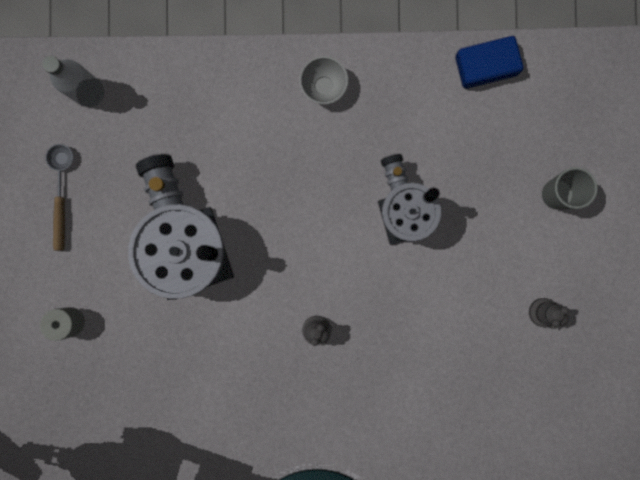

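View pics/scene0.png

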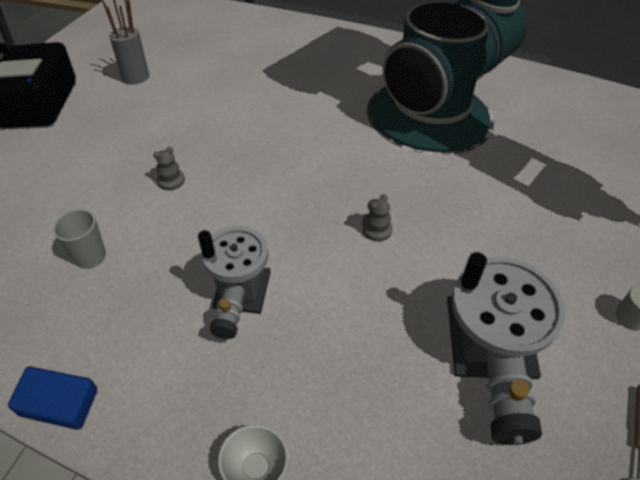

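The top view shows the larger wheel near (175,251), its knob near (208,253) and the head near (154,160). In the scene view they are at (508,305), (474,270) and (515,430). I'll crop both views to segment them.

```bash
cat > h.py <<'E'
import numpy as np,cv2
from station import env,capture,camera_model
from scipy.spatial.transform import Rotation as R
def cam(n):
    m=camera_model(n);q=m['rotation'];Rm=R.from_quat([q[1],q[2],q[3],q[0]]).as_matrix()
    K=np.array([[m['fx'],0,m['cx']],[0,m['fy'],m['cy']],[0,0,1.]]);return K,m['dist_coeffs'],Rm,m['position']
def ray(n,p):
    K,d,Rm,c=cam(n);u=cv2.undistortPoints(np.float64(p).reshape(-1,1,2),K,d)[:,0]
    return c,np.c_[u,np.ones(len(u))]@Rm.T
def plane(n,p,z):
    c,v=ray(n,p);return c+v*((z-c[2])/v[:,2])[:,None]
def proj(n,P):
    K,d,Rm,c=cam(n);X=(np.float64(P).reshape(-1,3)-c)@Rm
    return cv2.projectPoints(X,np.zeros(3),np.zeros(3),K,d)[0][:,0]
def circ(P):
    A=np.c_[2*P[:,:2],np.ones(len(P))];s=np.linalg.lstsq(A,(P[:,:2]**2).sum(1),rcond=None)[0]
    return s[:2],np.sqrt(s[2]+s[:2]@s[:2])
E
python3 - <<'E'
import cv2,numpy as np
a=cv2.imread('pics/top0.png')[140:310,110:300];b=cv2.imread('pics/scene0.png')[240:450,430:590]
a=cv2.resize(a,(420,376),interpolation=2);b=cv2.resize(b,(360,472),interpolation=2)
o=np.zeros((472,790,3),np.uint8);o[:376,:420]=a;o[:472,425:785]=b
cv2.imwrite('pics/crop.png',cv2.convertScaleAbs(o,alpha=1.5))
E
```

```text
(no output)
```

View pics/crop.png

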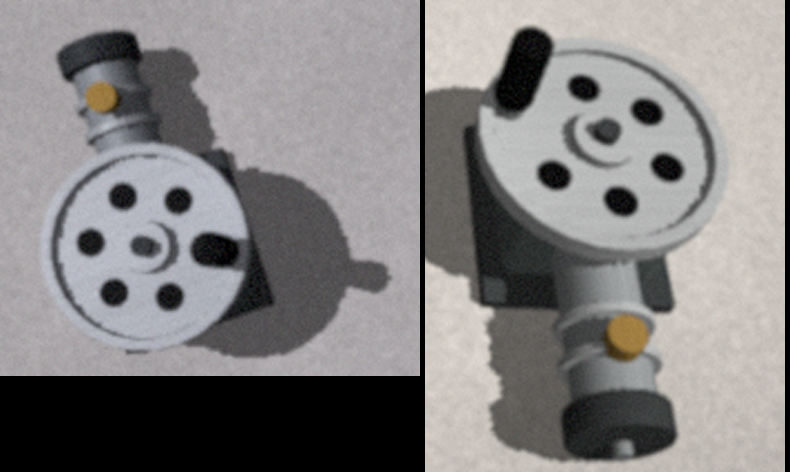

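```bash
cat > m.py <<'E'
from h import *
def cc(m,minA=10):
    n,l,s,c=cv2.connectedComponentsWithStats(m.astype(np.uint8));return [(s[i].tolist(),c[i],l==i) for i in range(1,n) if s[i,4]>=minA]
for n,(x0,y0,x1,y1),thr in(("top",(110,140,250,310),125),("scene",(430,240,590,450),135)):
    im=cv2.imread(f'pics/{n}0.png');h=cv2.cvtColor(im,cv2.COLOR_BGR2HSV);V=h[...,2].astype(int);S=h[...,1]
    roi=np.zeros(V.shape,bool);roi[y0:y1,x0:x1]=1
    print(n,'V wheel/table',V[230:240,160:170].mean() if n=="top" else V[320:325,480:500].mean(),V[280:300,50:100].mean())
    for nm,mk in(("dark",roi&(V<40)),("dark60",roi&(V<60)),("orange",roi&(S>110)&(V>70))):
        for s,c,_ in cc(mk): print(nm,s,c.round(1))
    cp={"top":(176,251),"scene":(508,305)}[n]
    # rim: strongest outward gradient along radial samples
    from scipy.ndimage import map_coordinates
    W=plane(n,[cp],104)[0]
    g=cv2.GaussianBlur(V.astype(np.float32),(0,0),.8);pts=[]
    for it in range(3):
        pts=[];rr=np.arange(70,92,.25)
        for a in np.linspace(-np.pi,np.pi,180,endpoint=False):
            P=np.c_[W[0]+rr*np.cos(a),W[1]+rr*np.sin(a),rr*0+104];uv=proj(n,P)
            p=map_coordinates(g,[uv[:,1],uv[:,0]],order=1);d=np.gradient(p);k=d.argmin()
            if d[k]<-1.5 and 2<k<len(rr)-3: pts.append(P[k])
        Q=np.array(pts)
        for _ in range(5):
            c,r=circ(Q);e=abs(np.hypot(*(Q[:,:2]-c).T)-r);Q=Q[e<max(1.,2*np.median(e))]
        W=np.r_[c,104]
    print('rim',c,r,len(Q),len(pts))
E
python3 m.py
```

```text
top V wheel/table 83.3 111.289
dark [137, 155, 38, 24, 379] [158.  163.9]
dark [165, 180, 14, 11, 72] [172.9 185.2]
dark [161, 183, 5, 8, 18] [163.4 186.1]
dark [175, 194, 8, 10, 42] [179.  197.5]
dark [209, 209, 9, 18, 52] [212.3 216.7]
dark [160, 224, 11, 10, 89] [165.1 228.5]
dark [185, 226, 11, 10, 87] [190.3 230.4]
dark [146, 244, 10, 11, 85] [150.5 249.3]
dark [197, 246, 21, 15, 250] [207.2 252.9]
dark [209, 246, 25, 40, 360] [223.7 269.8]
dark [175, 249, 5, 6, 16] [177.3 251.4]
dark [156, 267, 11, 11, 92] [161.1 271.9]
dark [182, 269, 10, 11, 88] [186.5 273.7]
dark60 [136, 154, 114, 147, 4867] [208.1 228.8]
dark60 [134, 215, 23, 61, 94] [139.7 244. ]
dark60 [160, 223, 11, 12, 102] [165.  228.4]
dark60 [185, 225, 12, 11, 104] [190.2 230.2]
dark60 [145, 244, 12, 12, 103] [150.6 249.2]
dark60 [184, 244, 6, 17, 40] [187.1 252.2]
dark60 [170, 248, 12, 8, 71] [175.1 251.1]
dark60 [156, 267, 12, 11, 105] [161.3 271.9]
dark60 [181, 268, 12, 12, 110] [186.4 273.8]
orange [149, 178, 13, 13, 130] [155.4 183.5]
rim [530.43928674 229.67248538] 79.48025264754868 73 93
scene V wheel/table 73
[... 373 characters left out ...]
, 19] [534.4 376.3]
dark [494, 404, 4, 9, 17] [495.4 407.6]
dark [491, 414, 50, 30, 964] [510.7 429.6]
dark60 [456, 253, 31, 39, 673] [472.3 271.9]
dark60 [531, 272, 27, 55, 117] [550.2 298.1]
dark60 [494, 274, 13, 11, 114] [500.1 278.8]
dark60 [522, 284, 13, 11, 115] [528.2 289.2]
dark60 [446, 293, 96, 152, 4223] [487.6 380.4]
dark60 [503, 293, 13, 11, 102] [509.6 298.1]
dark60 [493, 294, 11, 18, 44] [496.1 303. ]
dark60 [531, 309, 14, 12, 123] [537.2 314.3]
dark60 [480, 312, 15, 12, 134] [486.9 317.5]
dark60 [510, 323, 14, 13, 137] [516.6 329.2]
dark60 [524, 355, 16, 24, 278] [531.9 366.4]
orange [511, 380, 18, 20, 236] [519.8 388.6]
rim [540.22852999 225.19024789] 72.10388995310247 64 112
```

```bash
cat > t.py <<'E'
from h import *
def tri(p,q):
    c1,v1=ray("top",[p]);c2,v2=ray("scene",[q]);v1=v1[0];v2=v2[0]
    s=np.linalg.lstsq(np.c_[v1,-v2],c2-c1,rcond=None)[0];a=c1+s[0]*v1;b=c2+s[1]*v2
    return (a+b)/2,np.linalg.norm(a-b)
T=[(165.1,228.5),(190.3,230.4),(150.5,249.3),(161.1,271.9),(186.5,273.7)]
S=[(516.6,329.2),(487,317.6),(537.2,314.3),(528.3,289.3),(500.1,278.7)]
H=[]
for a,b in zip(T,S):
    P,e=tri(a,b);H.append(P);print('hole',P.round(1),round(e,1))
H=np.array(H);c=(H[[0,1]]+H[[4,3]]).sum(0)/4;print('centre',c,'hole r',np.linalg.norm(H-c,axis=1))
A=np.array([530.4,229.7,104])
d=c-H[2];print('handle dir by hole C deg',np.degrees(np.arctan2(d[1],d[0])))
P,e=tri((207.5,253),(473,271));print('knob',P,e,np.linalg.norm((P-A)[:2]),np.degrees(np.arctan2(*(P-A)[[1,0]])))
P,e=tri((155.4,183.5),(519.8,388.6));print('cap',P,e,np.linalg.norm((P-A)[:2]),np.degrees(np.arctan2(*(P-A)[[1,0]])))
P,e=tri((155,162),(514,422));print('head',P,e,np.linalg.norm((P-A)[:2]),np.degrees(np.arctan2(*(P-A)[[1,0]])))
# cylinder silhouette planes -> level axis direction (crop px -> px), head sides and tube sides
def axis(n,l,r):
    N=[]
    for L in(l,r):
        c,v=ray(n,L);m=np.cross(v[0],v[1]);N.append(m/np.linalg.norm(m))
    m=N[0]+N[1] if N[0]@N[1]>0 else N[0]-N[1]
    u=np.cross(m,[0,0,1]);u*=np.sign(u[0]);k=A-c
    # height where axis plane passes beneath A
    z=c[2]-(m[:2]@k[:2])/m[2]
    print(n,'axis deg',np.degrees(np.arctan2(u[1],u[0])),'height',z)
t=lambda *p:[(110+x/2.2105-.3,140+y/2.2118-.3) for x,y in p]
s=lambda *p:[(430+(x-425)/2.25-.3,240+y/2.2476-.3) for x,y in p]
axis("top",t((76,78),(92,142)),t((136,68),(157,135)))
axis("scene",s((557,275),(570,392)),s((636,265),(659,392)))
E
python3 t.py
```

```text
hole [569.4 248.4  94.4] 1.2
hole [565.5 205.4  94.3] 1.1
hole [534.  273.2  94.6] 1.3
hole [495.2 254.8  95.1] 1.3
hole [491.4 211.6  95.2] 1.2
centre [530.37077051 230.06538106  94.74626046] hole r [43.12259229 42.92653375 43.26425494 43.044463   43.09150915]
handle dir by hole C deg -94.86073354394806
knob [524.88316697 167.65517195 133.96154524] 0.8073094675246244 62.28961498443707 -95.08119951571892
cap [649.4784066  269.40755395  80.86972723] 0.973164873983023 125.52432736205017 18.441336743413807
head [690.34509209 273.94341405  65.7497428 ] 2.4899653998242637 165.95153560774787 15.462309930328752
top axis deg 15.567602058321171 height 71.90034292585472
scene axis deg 17.559068547951917 height 48.603731474176925
```

Run:
```python
import cv2,numpy as np
def c(n,x0,y0,x1,y1,k):
    a=cv2.imread(f'pics/{n}0.png')[y0:y1,x0:x1];a=(255*(a/255.)**.55).astype(np.uint8)
    return cv2.resize(a,None,fx=k,fy=k,interpolation=cv2.INTER_CUBIC)
a=c('top',125,145,205,215,5);b=c('scene',475,350,555,450,5)
o=np.zeros((500,800,3),np.uint8);o[:350,:400]=a;o[:,400:]=b
for i in range(0,800,50):cv2.line(o,(i,0),(i,4),(0,0,255),1)
cv2.imwrite('pics/head.png',o)
```

```text
(no output)
```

View pics/head.png

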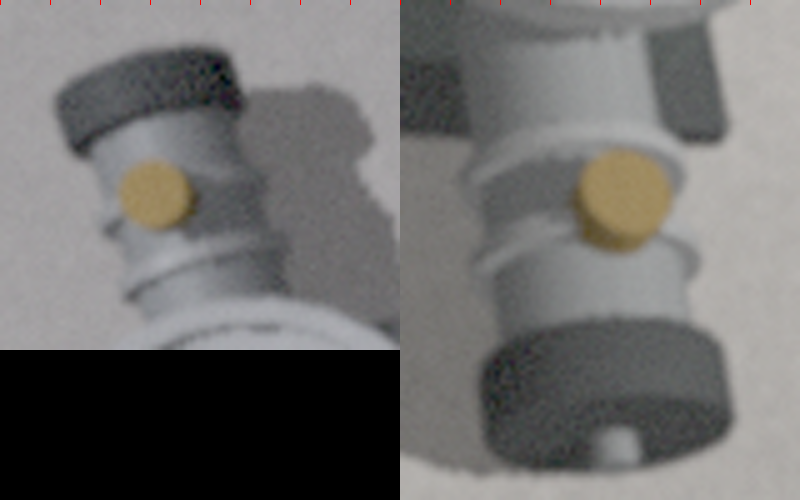

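```bash
cat >> t.py <<'E'
print('---')
A=np.array([530.4,229.9,104])
t=lambda *p:[(125+x/5-.4,145+y/5-.4) for x,y in p]
s=lambda *p:[(475+(x-400)/5-.4,350+y/5-.4) for x,y in p]
axis("top",t((92,157),(140,318)),t((238,115),(288,290)))
axis("top",t((105,230),(122,292)),t((265,180),(285,240)))
axis("scene",s((465,65),(499,325)),s((645,40),(690,310)))
axis("scene",s((467,180),(480,265)),s((685,180),(697,268)))
# axis through (A,50): mean silhouette midpoints on z=50
for n,pr in(("top",t((60,120),(241,92),(98,175),(243,137),(105,230),(265,180),(122,292),(285,240))),("scene",s((483,370),(727,365),(499,325),(690,310),(480,265),(697,268),(467,180),(685,180)))):
    for a,b in zip(pr[::2],pr[1::2]):
        c,v=ray(n,[a,b]);v/=np.linalg.norm(v,axis=1)[:,None];m=v.sum(0)
        for z in(48,54,60):
            P=c+m*(z-c[2])/m[2]-A;print(n,z,np.hypot(*P[:2]).round(0),np.degrees(np.arctan2(P[1],P[0])).round(1),end=' | ')
        print()
for p in[(155.4,183.5)]:
    for z in(78,81,85):P=plane("top",[p],z)[0]-A;print(z,np.degrees(np.arctan2(P[1],P[0])))
P,e=tri(((105+140)/2/5+125,145),(0,0)) if 0 else (0,0)
E
python3 t.py | sed -n '/---/,$p'
```

```text
---
top axis deg 16.089785405176098 height 63.79503906804871
top axis deg 16.712858051359333 height 58.022249301263855
scene axis deg 17.73175237721394 height 46.04698742584958
scene axis deg 17.584314468713888 height 48.02706510139524
top 48 165.0 18.1 | top 54 163.0 17.6 | top 60 161.0 17.1 | 
top 48 145.0 17.6 | top 54 143.0 17.1 | top 60 142.0 16.5 | 
top 48 126.0 17.8 | top 54 125.0 17.2 | top 60 124.0 16.5 | 
top 48 103.0 18.1 | top 54 102.0 17.3 | top 60 101.0 16.5 | 
scene 48 160.0 17.8 | scene 54 163.0 17.0 | scene 60 165.0 16.2 | 
scene 48 146.0 17.5 | scene 54 149.0 16.6 | scene 60 151.0 15.8 | 
scene 48 131.0 17.6 | scene 54 134.0 16.6 | scene 60 137.0 15.7 | 
scene 48 106.0 17.6 | scene 54 109.0 16.4 | scene 60 112.0 15.3 | 
78 18.88809478401415
81 18.563912911898353
85 18.125709891114795
```

Emit:
servo_tool(
  commands=[0,0,-0.116,-0.0454,-0.0362,0,0.085,0,0,-0.232,-0.0908,-0.0724,0,0.085,0,0,-0.348,-0.1362,-0.1086,0,0.085,0,0,-0.464,-0.1816,-0.1448,0,0.085,0,0,-0.58,-0.227,-0.181,0,0.085],
)

```text
clock: 0.72
position: [360.6, 405.8, 404.5]
ee_rot: [-0.0, -0.145, 0.989, -0.0]
ft_force: [1.5, 0.4, 0.3]
grip_width: 85.0
finger_force: 0.0
```

```bash
cat > go.py <<'E'
import sys
from h import *
def q(): o=env.observe();r=o['ee_rot'];return o,R.from_quat([r[1],r[2],r[3],r[0]])
o,r=q();M=r.as_matrix();p=o['position']
print('t',o['clock'],'p',p.round(1),'yaw y',np.degrees(np.arctan2(M[1,1],M[0,1])).round(2),'tilt',M[:,2].round(4),'F',o['ft_force'].round(1),'w',round(o['grip_width'],1))
for a in sys.argv[1:]:
    t=np.array(eval(a),float);print(a,'->',(M.T@(t-p)/1000).round(4))
E
python3 go.py "[525,168.1,400]"
```

```text
t 0.725 p [360.6 405.8 404.5] yaw y 106.69 tilt [-1.e-04 -1.e-04 -1.e+00] F [1.5 0.4 0.3] w 85.0
[525,168.1,400] -> [-0.0892 -0.2749  0.0045]
```

Emit:
servo_tool(
  commands=[0,0,-0.116,-0.0178,-0.055,0,0.085,0,0,-0.232,-0.0356,-0.11,0,0.085,0,0,-0.348,-0.0534,-0.165,0,0.085,0,0,-0.464,-0.0713,-0.22,0,0.085,0,0,-0.58,-0.0892,-0.2749,0.0,0.085],
)

```text
clock: 1.35
position: [524.0, 167.3, 404.6]
ee_rot: [-0.0, -0.422, 0.907, 0.0]
ft_force: [0.2, 1.3, 0.0]
grip_width: 84.8
finger_force: 0.0
```

Emit:
servo_tool(
  commands=[0,0,0,0,0,0,0.085,0,0,0,0,0,0,0.085],
)

```text
clock: 1.6
position: [523.3, 169.1, 404.4]
ee_rot: [-0.0, -0.419, 0.908, 0.0]
ft_force: [-0.7, -0.1, -0.2]
grip_width: 84.8
finger_force: 0.0
```

```bash
python3 go.py "[525,168.1,295]"
python3 - <<'E'
from h import *
cv2.imwrite('pics/wrist1.png',capture('wrist')[:,:,::-1])
for P in([525,168.1,166],[525,168.1,108],[530.4,229.9,104]):print(proj('wrist',P))
E
```

```text
t 1.6 p [523.3 169.1 404.4] yaw y 139.6 tilt [-6.e-04  0.e+00 -1.e+00] F [-0.7 -0.1 -0.2] w 84.8
[525,168.1,295] -> [-0.0004 -0.002   0.1094]
[[316.6373163  252.10663073]]
[[317.07106434 229.55005126]]
[[358.50632324 284.79791779]]
```

View pics/wrist1.png

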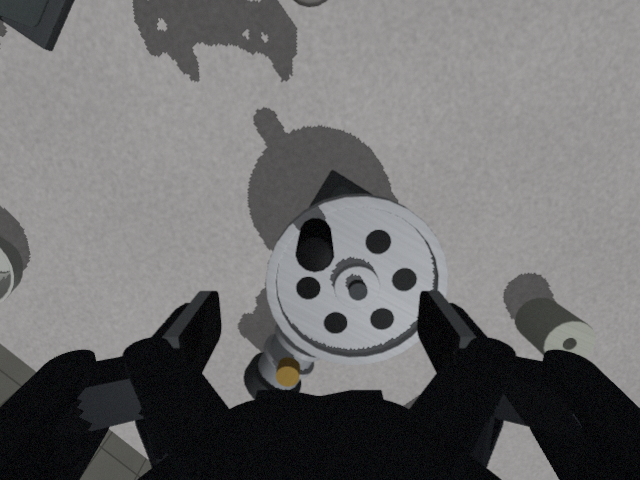

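The knob's top shows at (315,257) and the hub at (357,288), both within about 2 mm of prediction. I'll descend and grip.

Emit:
servo_tool(
  commands=[0,0,0,0,-0.001,0.04,0.085,0,0,0,0,-0.002,0.08,0.085,0,0,0,0,-0.002,0.1,0.085,0,0,0,0,-0.002,0.11,0.085,0,0,0,0,-0.002,0.11,0.085],
)

```text
clock: 2.28
position: [524.9, 168.1, 295.2]
ee_rot: [0.0, -0.42, 0.907, -0.0]
ft_force: [-0.9, -1.0, 0.2]
grip_width: 85.2
finger_force: 0.0
```

Emit:
servo_tool(
  commands=[0,0,0,0,0,0,0.04,0,0,0,0,0,0,0.02,0,0,0,0,0,0,0.015,0,0,0,0,0,0,0.015,0,0,0,0,0,0,0.015],
)

```text
clock: 2.9
position: [525.0, 167.6, 295.4]
ee_rot: [0.0, -0.42, 0.908, -0.0]
ft_force: [-1.5, -3.0, 5.8]
grip_width: 24.7
finger_force: 58.6
```

Emit:
servo_tool(
  commands=[0,0,0,0,0,0,0.015,0,0,0,0,0,0,0.015],
)

```text
clock: 3.15
position: [525.0, 167.6, 295.4]
ee_rot: [0.0, -0.42, 0.908, -0.0]
ft_force: [-1.4, -3.0, 5.4]
grip_width: 24.4
finger_force: 58.6
```

```bash
cat > arc.py <<'E'
import sys,numpy as np
f=np.radians(139.6);X=np.array([-np.sin(f),np.cos(f)]);Y=np.array([np.cos(f),np.sin(f)])
X=np.array([np.cos(f+np.pi/2),np.sin(f+np.pi/2)])
r=62
h=lambda a:r*np.array([np.cos(np.radians(a)),np.sin(np.radians(a))])
a=-95
while a<30:
    print(a,[( round(float(X@(h(b)-h(a)))/1000,4),round(float(Y@(h(b)-h(a)))/1000,4)) for b in a+5*np.arange(1,6)]);a+=25
E
python3 arc.py
```

```text
-95 [(-0.0033, -0.0043), (-0.007, -0.0082), (-0.011, -0.0119), (-0.0153, -0.0151), (-0.0199, -0.018)]
-70 [(-0.0048, -0.0025), (-0.0098, -0.0045), (-0.015, -0.0061), (-0.0203, -0.0072), (-0.0257, -0.0079)]
-45 [(-0.0054, -0.0002), (-0.0108, 0.0001), (-0.0162, 0.0008), (-0.0214, 0.002), (-0.0266, 0.0037)]
-20 [(-0.005, 0.0021), (-0.0098, 0.0046), (-0.0143, 0.0076), (-0.0186, 0.0109), (-0.0225, 0.0146)]
5 [(-0.0036, 0.004), (-0.0069, 0.0083), (-0.0098, 0.0129), (-0.0122, 0.0177), (-0.0143, 0.0227)]
```

Emit:
servo_tool(
  commands=[0,0,0,-0.0033,-0.0043,0,0.015,0,0,0,-0.007,-0.0082,0,0.015,0,0,0,-0.011,-0.0119,0,0.015,0,0,0,-0.0153,-0.0151,0,0.015,0,0,0,-0.0199,-0.018,0,0.015],
)

```text
clock: 3.78
position: [551.6, 171.0, 295.4]
ee_rot: [-0.0, -0.42, 0.908, -0.0]
ft_force: [-4.6, -4.7, 6.4]
grip_width: 24.8
finger_force: 58.8
```

Emit:
servo_tool(
  commands=[0,0,0,-0.0048,-0.0025,0,0.015,0,0,0,-0.0098,-0.0045,0,0.015,0,0,0,-0.015,-0.0061,0,0.015,0,0,0,-0.0203,-0.0072,0,0.015,0,0,0,-0.0257,-0.0079,0,0.015],
)

```text
clock: 4.4
position: [574.4, 185.3, 295.4]
ee_rot: [0.0, -0.42, 0.908, -0.001]
ft_force: [-1.9, -6.7, 6.2]
grip_width: 24.9
finger_force: 58.9
```

Emit:
servo_tool(
  commands=[0,0,0,-0.0054,-0.0002,0,0.015,0,0,0,-0.0108,0.0001,0,0.015,0,0,0,-0.0162,0.0008,0,0.015,0,0,0,-0.0214,0.002,0,0.015,0,0,0,-0.0266,0.0037,0,0.015],
)

```text
clock: 5.03
position: [588.9, 208.0, 295.4]
ee_rot: [0.0, -0.42, 0.908, -0.001]
ft_force: [1.4, -7.2, 3.9]
grip_width: 24.7
finger_force: 58.9
```

Emit:
servo_tool(
  commands=[0,0,0,-0.005,0.0021,0,0.015,0,0,0,-0.0098,0.0046,0,0.015,0,0,0,-0.0143,0.0076,0,0.015,0,0,0,-0.0186,0.0109,0,0.015,0,0,0,-0.0225,0.0146,0,0.015],
)

```text
clock: 5.65
position: [592.5, 234.4, 295.4]
ee_rot: [0.0, -0.42, 0.908, -0.001]
ft_force: [4.2, -10.6, 3.8]
grip_width: 24.9
finger_force: 58.9
```

Emit:
servo_tool(
  commands=[0,0,0,-0.0036,0.004,0,0.015,0,0,0,-0.0069,0.0083,0,0.015,0,0,0,-0.0098,0.0129,0,0.015,0,0,0,-0.0122,0.0177,0,0.015],
)

```text
clock: 6.15
position: [587.0, 255.2, 295.5]
ee_rot: [0.001, -0.42, 0.908, -0.001]
ft_force: [5.8, -9.1, 4.1]
grip_width: 24.7
finger_force: 58.8
```

```bash
python3 go.py "[581.6,264.9,295]"
python3 - <<'E'
import numpy as np
from station import env
for s in 1,: 
    d=env.observe()['position'][:2]-[530.4,229.9];print(np.hypot(*d),np.degrees(np.arctan2(d[1],d[0])))
E
```

```text
t 6.15 p [587.  255.2 295.5] yaw y 139.64 tilt [ 0.0025 -0.0016 -1.    ] F [ 5.8 -9.1  4.1] w 24.7
[581.6,264.9,295] -> [-0.004   0.0104  0.0004]
61.93996837903776 24.061736374773535
```

Emit:
servo_tool(
  commands=[0,0,0,-0.0021,0.005,0,0.015,0,0,0,-0.0036,0.0102,0,0.015,0,0,0,-0.0036,0.0102,0,0.015,0,0,0,-0.0036,0.0102,0,0.015],
)

```text
clock: 6.65
position: [581.2, 265.0, 295.4]
ee_rot: [0.001, -0.42, 0.908, -0.0]
ft_force: [5.0, -2.7, 3.3]
grip_width: 24.9
finger_force: 58.9
```

```bash
python3 go.py "[581.6,264.9,295]"
python3 - <<'E'
from h import *
d=env.observe()['position'][:2]-[530.4,229.9];print(np.hypot(*d),np.degrees(np.arctan2(d[1],d[0])))
E
```

```text
t 6.65 p [581.2 265.  295.4] yaw y 139.67 tilt [ 0.0017  0.     -1.    ] F [ 5.  -2.7  3.3] w 24.9
[581.6,264.9,295] -> [-0.0002 -0.0004  0.0004]
61.77686864522475 34.63496188297781
```

Emit:
servo_tool(
  commands=[0,0,0,-0.0002,-0.0004,0,0.04,0,0,0,-0.0002,-0.0004,0,0.07,0,0,0,-0.0002,-0.0004,0,0.07,0,0,0,-0.0002,-0.0004,0,0.07,0,0,0,-0.0002,-0.0004,0,0.07],
)

```text
clock: 7.28
position: [581.3, 265.1, 294.7]
ee_rot: [-0.0, -0.42, 0.907, 0.0]
ft_force: [0.5, -0.2, 0.1]
grip_width: 70.0
finger_force: 0.0
```

Emit:
servo_tool(
  commands=[0,0,0,0,0,-0.03,0.07,0,0,0,0,0,-0.07,0.07,0,0,0,0,0,-0.11,0.07,0,0,0,0,0,-0.14,0.07,0,0,0,0,0,-0.14,0.07],
)

```text
clock: 7.9
position: [581.3, 265.1, 437.5]
ee_rot: [0.002, -0.42, 0.907, -0.0]
ft_force: [0.0, -0.0, -0.0]
grip_width: 70.0
finger_force: 0.0
```

```bash
python3 go.py
python3 - <<'E'
from h import *
cv2.imwrite('pics/wrist2.png',capture('wrist')[:,:,::-1])
for P in([581.2,265,166],[530.4,229.9,104]):print(proj('wrist',P))
E
```

```text
t 7.9 p [581.3 265.1 437.5] yaw y 139.69 tilt [ 0.0037  0.0015 -1.    ] F [ 0. -0. -0.] w 70.0
[[320.63130645 237.94141558]]
[[338.93820445 151.90678385]]
```

View pics/wrist2.png

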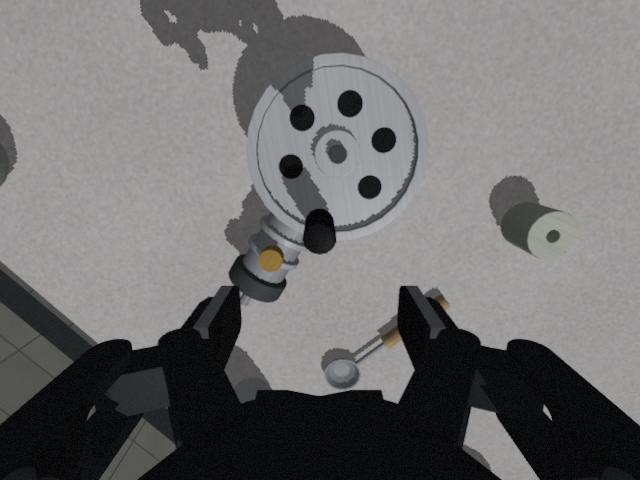

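Run:
```python
from h import *
im=cv2.imread('pics/wrist2.png')[200:315,215:325]
cv2.imwrite('pics/w2c.png',cv2.resize((255*(im/255.)**.6).astype(np.uint8),None,fx=5,fy=5,interpolation=2))
f=lambda uv:((uv-[215,200])*5+2).round(0).tolist()
for a in(14.5,17.5,20.5):
    u=np.array([np.cos(np.radians(a)),np.sin(np.radians(a))]);v=np.array([-u[1],u[0]])
    for x,s in((177,0),(140,33),(140,-33),(110,26),(110,-26)):print(a,x,s,f(proj('wrist',[*(np.array([530.4,229.9])+x*u+s*v),50])))
```

```text
14.5 177 0 [[150.0, 408.0]]
14.5 140 33 [[361.0, 363.0]]
14.5 140 -33 [[111.0, 201.0]]
14.5 110 26 [[410.0, 242.0]]
14.5 110 -26 [[211.0, 111.0]]
17.5 177 0 [[186.0, 429.0]]
17.5 140 33 [[392.0, 373.0]]
17.5 140 -33 [[136.0, 225.0]]
17.5 110 26 [[435.0, 251.0]]
17.5 110 -26 [[231.0, 130.0]]
20.5 177 0 [[221.0, 448.0]]
20.5 140 33 [[424.0, 383.0]]
20.5 140 -33 [[162.0, 248.0]]
20.5 110 26 [[460.0, 259.0]]
20.5 110 -26 [[251.0, 148.0]]
```

View pics/w2c.png

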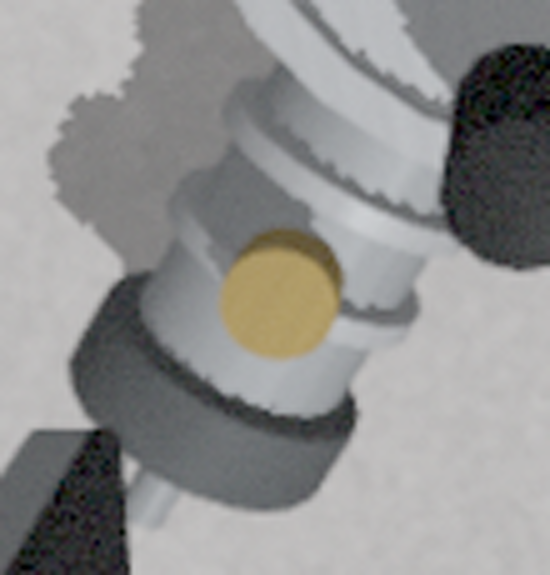

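The handle is about 17 to 18 mm past the cylinder line, by the axis estimates of 17.5 to 18.4°, and the gripper is clear.

```bash
python3 -c "
from station import env
print(env.sign_off())"
```

```text
the job is handed in; nothing more can be done
None
```

I turned the larger pump's flywheel counter-clockwise through its hardest point and let go with the handle about 18 mm past the cylinder line; the smaller pump was not touched, and the job was handed in at about 8 s.

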